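# Find the heavy side of a weighted disc and hold it down

### The arm

A 7-joint arm with a two-finger parallel gripper is mounted at the origin on the work surface. World frame = base frame: x ahead of the robot, y to its left, z up, the work surface at z = 0. Lengths are in m, angles in rad, forces in N, time in s.
With the tool pointing down it reaches from about 0.35 to 0.9 m from the base axis. Payload 19.9 kg.
Tool frame: the origin (TCP) lies at the very end of the fingers, on their centre line; the grasp point (between the pads) lies 19 mm behind it; z points along the fingers, y is the line along which they close (so a half turn about z gives the same grasp; the last joint's range is limited). The gripper opens to 85 mm and grips with 20 to 120 N. Pads are 22 mm wide; open, the fingers measure 114 mm over their backs; the gripper's body (76 mm by 85 mm) begins 54 mm behind the grasp point. The pads swing forward as they close: fully open they stand 13 mm farther back than shut.
Start: joints at [1.073, 0.417, -0.01, 1.614, 0.005, 1.111, -0.053], TCP at [0.275, -0.561, 0.231] pointing down, gripper open.
Joint ranges: [-2.81, 2.81], [-0.39, 2.02], [-1.27, 1.25], [0.06, 2.57], [-1.19, 4.33], [0.19, 2], [-2.82, 2.82]. Speed limits (rad/s): [1.89, 1.89, 2.39, 2.39, 3.01, 3.01, 3.01].

### API

Orientations are given as a rotation vector (axis times angle).
In Python, from plant import arm gives the robot as it stands.
- The arm moves only by the tool apply_moves, never from a script. Its argument "motion" is a list of rows, each a list of 7 numbers: the shift along the tool's x, y, z in mm, then the turn, a rotation vector about the tool's x, y, z in rad, then the gripper command: -1 is shut, 1 is fully open, values between are in proportion. In form: [[dx, dy, dz, wx, wy, wz, claw], ...]. A call has 1 to 10 rows; each row is the pose to reach, as a shift and turn from the pose commanded when the call began, along the tool's axes at that moment; what a row does not reach only later rows make up. A row lasts 1/8 s, in which the tool goes at most 62.5 mm and 10.7 degrees, less where a joint would pass 70% of its speed; a pose out of reach is approached as far as the arm can. A call with a gripper value outside its range is refused whole. The fingers move at their own pace and stop on an object; "squeeze" is the grip in N (left out, the last holds). Time passes only in rows, so rows that repeat a pose let the fingers close. It gives the time, the measured TCP pose, the force, the opening and the grip force at its end, in the units of the state.
- arm.state(): the state, without advancing time (a new reading comes with each control period).
- arm.camera(name): name is "side" or "top" or "wrist"; returns (picture, depth): 480x640x3 uint8, red, green, blue; 480x640 float32, m along the optical axis (not along the pixel's ray), 0 where there is no reading.
- arm.camera_info(name): a dict with "mtx" (3x3 intrinsics, pixels), "k1" (the pictures are not rectified: a ray, as slopes to the right and down, at radius r is drawn at 1 + k1 r^2 times it, then the intrinsics apply), "rvec" (rotation vector, rad) and "tvec" (3), from world to camera coordinates, as OpenCV has them. Camera axes: x right, y down, z forward; pixel columns grow to the right and rows downward; lengths in m; the calibration is good to about 2 mm. A picture is of the moment at which its call begins: read the wrist's pose just before it. camera_info takes no time and is no camera call; for the wrist camera it gives the pose at the moment of the call.
- arm.sign_off(): hands the job in; it is judged then, once.
The state is a dict: "t": time; "qpos": joint angles; "qvel": joint speeds; "joint_efforts": joint torques, N m; "ee_pos": TCP position; "tool_rot": TCP orientation; "ft_force": force on the tool from outside, world axes, zero at the start; "wrist_torque": the same for the moment, N m; "grip_width": finger opening in m; "finger_force": force on a finger pad.
Only numpy, scipy, OpenCV 4.12 (cv2) and the standard library are available. Lean on these libraries where they do the work, as an engineer would, in place of code of your own. Each camera call takes 0.05 s, during which the arm holds its last target. There are 200 camera calls.

### The job

The white disc on the bench stand, the rotor of a kinetic wall piece, has a lead weight sealed inside it out of sight, and its bearings are so stiff that it rolls only part of the way back when let go. Turn it by the rim, one way and the other, to find its heavy side, then bring the heavy side straight down. Finish while still gripping the rim and holding it there, so that I can mark the top, and leave everything else on the bench alone.

Things in the scene. Friction and masses are not known exactly. Their poses are not given: they have to be found in the camera images.
- stand: Fixed bench stand: 270 x 200 x 10 mm steel plate, two posts, two green bearings carrying a level shaft along the stand's x. Origin on the bench straight below the disc's centre; x runs along the shaft from the bearings to the disc, away from the robot; z up. Above the shaft nothing but the disc reaches farther than 35 mm from the shaft's axis, so fingers can straddle the rim all round there.
- disc_center (a point): Centre of the white plywood disc, on the shaft's axis at mid-thickness, 170 mm above the bench. The disc is 260 mm across and 24 mm thick, flat on both faces, with a plain rim; it stands upright, square to the stand's x. Black and grey brush strokes on its far face show its turn but say nothing of the weight.
- disc (a joint): Turn of the disc, rad, endless, right-handed about the stand's x: as it grows the top edge moves to the stand's -y. Its zero says nothing of where the weight is. The weight pulls 2.1 to 2.9 N at the rim when level with the shaft; bearing drag takes 1.2 N, the same both ways. Let go, the disc rolls slowly for some seconds and sticks 25 to 35 degrees short of heavy side down.
- tape: Roll of masking tape lying flat, 100 mm across, 24 mm high; origin centre of underside. Leave alone.
- pencil: Flat carpenter's pencil, about 162 mm long, 15 mm wide, 8 mm thick, lying along its x. Leave alone.
- spray_a: Spray can, 65 mm across, 195 mm tall, grey cap; origin centre of underside. Leave alone.
- spray_b: Spray can, 65 mm across, 195 mm tall, black cap; origin centre of underside. Leave alone.
- hammer: Hammer lying along its x, 260 mm long, head at +x, 26 mm high. Leave alone.
- caulk_gun: Caulking gun with cartridge lying along its x, about 440 mm long, 52 mm high, handle to -y. Leave alone.
- clamp: Bar clamp lying flat along its x, 300 mm bar, jaws about 95 mm to -y, wooden handle, 27 mm high. Leave alone.
- drill: Cordless drill lying on its side, 230 mm along its x, grip and battery 160 mm to -y, 60 mm high. Leave alone.

How it is judged:
On the way:
1. the disc is turned with the fingers (contact force between the fingers and disc above 2 N and (velocity of joint disc above 0.03 rad/s or velocity of joint disc below -0.03 rad/s)), for 0.1 s.
At the end, for the whole second after the job is handed in: The middle of the lead weight, 75 mm from the shaft, is below the shaft and stays within 18 mm (14 degrees) of straight down; the fingers straddle the rim and grip it with over 5 N (z of lead_weight_c0 in the frame of stand below 0.13 m and y of lead_weight_c0 in the frame of stand between -0.018 and 0.018 m and contact force between the fingers and disc above 5 N and distance between the grasp point and disc_center below 0.15 m and x of the grasp point in the frame of stand between -0.022 and 0.022 m); the arm keeps its last pose, push and grip.
It fails at once if another thing on the bench is moved by more than 30 mm (distance of any of tape, pencil, spray_a, spray_b, hammer, caulk_gun, clamp, drill from where it was at the start of the episode above 0.03 m).
It also fails if it takes over 51 s, if anything falls off the work surface, if the arm or the gripper's body presses on something with over 40 N, if the wrist force passes 120 N, or if a joint passes its speed limit or range.

## Working session

There is one attempt and no reset: what is moved stays moved. The work goes in short steps, Python scripts to look and compute and a tool call to move; the robot and the scene stay as the last step left them, time stands still between calls to the robot, and variables do not carry over. Pictures are saved under pics/ and viewed, at most 10 in all, crops included, and the job is handed in when it is done.

Besides the shell and the picture viewer there is one more tool, called in YAML: its name, and indented under it one key for each argument. apply_moves: Moves the arm, as the interface text tells. Its arguments: {"type":"object","properties":{"motion":{"type":"array"},"squeeze":{"type":"number"}},"required":["motion"]}

```bash
mkdir -p pics; cat > h.py <<'E'
import numpy as np,cv2,json
from scipy.spatial.transform import Rotation as R
from plant import arm
def snap(n,f):
    info=arm.camera_info(n); im,d=arm.camera(n)
    cv2.imwrite('pics/'+f+'.png',im[:,:,::-1]); np.savez('pics/'+f+'.npz',im=im,d=d,mtx=np.array(info['mtx']),k1=info['k1'],rvec=np.array(info['rvec']),tvec=np.array(info['tvec']))
def cloud(f):
    z=np.load('pics/'+f+'.npz'); d=z['d']; K=z['mtx']; k=float(z['k1'])
    v,u=np.mgrid[:480,:640].astype(float)
    p=cv2.undistortPoints(np.stack([u.ravel(),v.ravel()],1)[:,None],K,np.array([k,0,0,0.]))[:,0].reshape(480,640,2)
    c=np.dstack([p*d[...,None],d])
    w=(c-z['tvec'].ravel())@cv2.Rodrigues(z['rvec'])[0]
    w[d==0]=np.nan
    return w
E
python3 - <<'E'
from h import *
snap('side','s0');snap('top','t0')
print(arm.state())
a=cv2.imread('pics/s0.png');b=cv2.imread('pics/t0.png')
E
```

```text
{'t': 0.1, 'qpos': array([ 1.07350138,  0.41789799, -0.01031331,  1.6140842 ,  0.00471371,
        1.11067519, -0.05297685]), 'qvel': array([ 0.00111591, -0.00329452,  0.00062792, -0.00160946,  0.00074412,
        0.00057241, -0.00099078]), 'joint_efforts': array([ 1.82553398e-03, -8.65828586e+01,  6.79778382e-01, -4.35637057e+01,
        1.91296684e-02,  4.98014051e-03, -7.03567935e-05]), 'ee_pos': array([ 0.27497741, -0.56093659,  0.23074546]), 'tool_rot': array([-3.05938140e+00, -7.09627106e-01,  5.07026733e-04]), 'ft_force': array([ 0.34285747, -0.02771099, -0.71348666]), 'wrist_torque': array([-0.01883786,  0.00857906,  0.01709351]), 'finger_force': 0.0, 'grip_width': 0.08545269244487712}
```

View pics/s0.png

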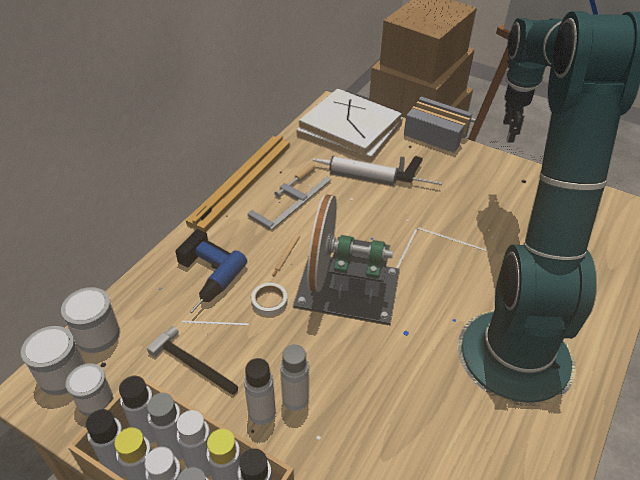

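View pics/t0.png

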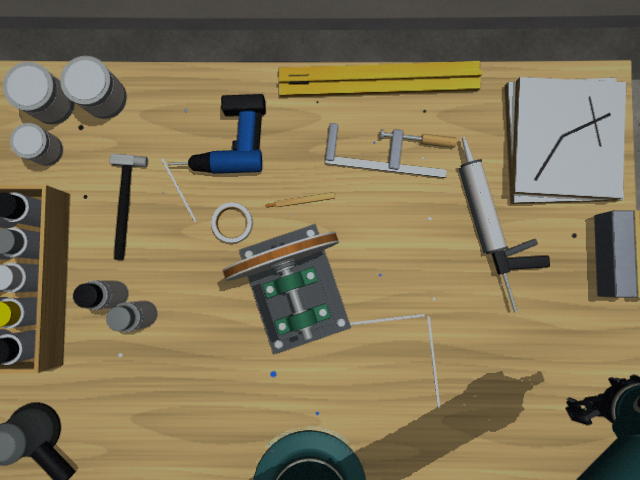

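The side view shows the disc nearly edge-on at about (320,245), with its shaft running toward the robot. In the top view the rim runs from (225,277) to (338,240), and the area above it is clear. Next I'll fit the disc's pose from depth.

```bash
python3 - <<'E'
from h import *
w=cloud('t0')
print(w[253,283],w[277,225],w[240,338], w[325,305],w[274,285],w[450,310])
P=w[225:285,218:345].reshape(-1,3); P=P[(P[:,2]>0.215)]
print(len(P),P.min(0),P.max(0))
c=P.mean(0);u,s,vt=np.linalg.svd(P[:,:2]-c[:2],full_matrices=False);n=vt[1];print(c,vt)
pr=(P[:,:2]-c[:2])@n;print(np.percentile(pr,[1,50,99])); al=(P[:,:2]-c[:2])@vt[0]
print(np.percentile(al,[.5,99.5]))
# circle fit along,z
A=np.c_[al,P[:,2],np.ones(len(al))];s=np.linalg.lstsq(A,(al**2+P[:,2]**2),rcond=None)[0];print('centre al,z',s[0]/2,s[1]/2,np.sqrt(s[2]+s[0]**2/4+s[1]**2/4), c[:2]+vt[0]*s[0]/2)
# shaft line: high points
ws=cloud('s0');Q=ws[190:300,305:400].reshape(-1,3);m=(Q[:,2]>0.21)&(Q[:,0]>.3);Q=Q[m];print(len(Q),Q.min(0),Q.max(0),Q.mean(0))
print('plane',np.linalg.svd(Q[:,:2]-Q[:,:2].mean(0),full_matrices=False)[2])
print('cam side',-cv2.Rodrigues(np.load('pics/s0.npz')['rvec'])[0].T@np.load('pics/s0.npz')['tvec'].ravel())
T=R.from_rotvec(arm.state()['tool_rot']).as_matrix();print(T)
i=arm.camera_info('wrist');Rc=cv2.Rodrigues(np.array(i['rvec']))[0];print('wristcam in tool', T.T@Rc.T, T.T@(-Rc.T@np.ravel(i['tvec'])-arm.state()['ee_pos']))
E
```

```text
[0.54658949 0.0515457  0.29994856] [0.49995481 0.17896885 0.20991197] [ 0.59433442 -0.06812578  0.00147931] [0.39946477 0.00935939 0.20222978] [0.50698828 0.05317062 0.18760044] [ 0.09316026 -0.00051415  0.01737602]
1566 [ 0.49569988 -0.05357306  0.21537452] [0.59544796 0.17975979 0.30483959]
[0.54578827 0.06172333 0.27566058] [[-0.32731332  0.94491587]
 [-0.94491587 -0.32731332]]
[-0.01338086  0.00015536  0.01064419]
[-0.11683586  0.12099551]
centre al,z 0.00177710248956935 0.19489599099355845 0.10673192568349356 [0.5452066  0.06340255]
1030 [ 0.49221909 -0.05398682  0.2101116 ] [0.58284808 0.18575732 0.3054853 ] [0.52899183 0.09852343 0.26443633]
plane [[ 0.29098863 -0.95672651]
 [ 0.95672651  0.29098863]]
cam side [-0.02941853  1.04640615  1.36593939]
[[ 8.97890888e-01  4.40217745e-01 -5.38211984e-04]
 [ 4.40218065e-01 -8.97890450e-01  8.91373142e-04]
 [-9.08571261e-05 -1.03728646e-03 -9.99999458e-01]]
wristcam in tool [[-1.54421090e-03 -9.63239903e-01 -2.68638242e-01]
 [ 9.99998750e-01 -1.57868851e-03 -8.76762874e-05]
 [-3.39642807e-04 -2.68638042e-01  9.63241137e-01]] [ 0.06753091 -0.00070722 -0.14375317]
```

apply_moves:
  motion:
    - [0,0,-60,0,0,0,1]
    - [40,-34,-120,0,0,-0.15,1]
    - [90,-77,-180,0,0,-0.33,1]
    - [140,-120,-190,0,0,-0.51,1]
    - [190,-162,-190,0,0,-0.69,1]
    - [240,-205,-190,0,0,-0.87,1]
    - [290,-248,-190,0,0,-1.05,1]
    - [350,-299,-190,0,0,-1.23,1]
    - [410,-350,-190,0,0,-1.4,1]
    - [470,-401,-190,0,0,-1.449,1]

```text
t: 1.35
ee_pos: [0.4813, -0.0833, 0.4211]
tool_rot: [1.817, 2.563, -0.0]
ft_force: [1.2, -0.7, -1.0]
grip_width: 0.0851
finger_force: 0.0
```

```bash
python3 - <<'E'
from h import *
s=arm.state();print(s['t'],s['ee_pos'],s['qpos'],R.from_rotvec(s['tool_rot']).as_matrix())
E
```

```text
1.35 [ 0.48130991 -0.08334934  0.42105149] [ 0.60702263  0.06438012 -0.52475348  1.64414     0.03276854  1.44179214
  0.41636527] [[-3.31048680e-01  9.43613677e-01 -2.93300981e-05]
 [ 9.43613648e-01  3.31048662e-01 -2.56880168e-04]
 [-2.32685951e-04 -1.12716121e-04 -9.99999967e-01]]
```

apply_moves:
  motion:
    - [23,20,0,0,0,0,1]
    - [46,42,0,0,0,0,1]
    - [46,42,0,0,0,0,1]
    - [46,42,0,0,0,0,1]

```text
t: 1.85
ee_pos: [0.5055, -0.0287, 0.4208]
tool_rot: [-1.822, -2.559, 0.001]
ft_force: [0.2, -0.5, -0.7]
grip_width: 0.0854
finger_force: 0.0
```

```bash
python3 - <<'E'
from h import *
snap('wrist','w0')
s=arm.state();print(s['t'],s['ee_pos'],s['ft_force'])
w=cloud('w0').reshape(-1,3);P=w[(w[:,2]>.22)&(w[:,2]<.31)]
c=np.array([.545,.063]);n=np.array([.945,.327]);m=np.array([-.327,.945])
q=np.c_[(P[:,:2]-c)@n,(P[:,:2]-c)@m,P[:,2]];q=q[np.abs(q[:,0])<.03];print(len(q))
for lo in np.arange(-.12,.12,.03):
    k=(q[:,1]>lo)&(q[:,1]<lo+.03)
    if k.sum()>20: print(round(lo,3),k.sum(),np.percentile(q[k,0],[2,50,98]).round(4),np.percentile(q[k,2],[2,98]).round(4))
top=q[(abs(q[:,0])<.008)];A=np.c_[top[:,1],top[:,2],np.ones(len(top))];x=np.linalg.lstsq(A,top[:,1]**2+top[:,2]**2,rcond=None)[0];print('y,z,r',x[0]/2,x[1]/2,np.sqrt(x[2]+x[0]**2/4+x[1]**2/4))
E
```

```text
1.9 [ 0.50538555 -0.02896515  0.42089572] [ 0.55799956 -0.45979511 -0.24189767]
13409
-0.12 700 [-0.0112 -0.003   0.0122] [0.2213 0.2639]
-0.09 1450 [-0.0112 -0.0044  0.0124] [0.2251 0.2858]
-0.06 2071 [-0.0111 -0.0046  0.0124] [0.2266 0.2972]
-0.03 2520 [-0.011  -0.0048  0.0123] [0.2268 0.3014]
0.0 2692 [-0.0109 -0.0048  0.0121] [0.2269 0.3016]
0.03 2624 [-0.0114 -0.0046  0.0123] [0.2262 0.2975]
0.06 1350 [-0.0114 -0.0067  0.0124] [0.2231 0.2862]
y,z,r -0.00020087719052348885 0.17147932553751385 0.12920789225348536
```

View pics/w0.png

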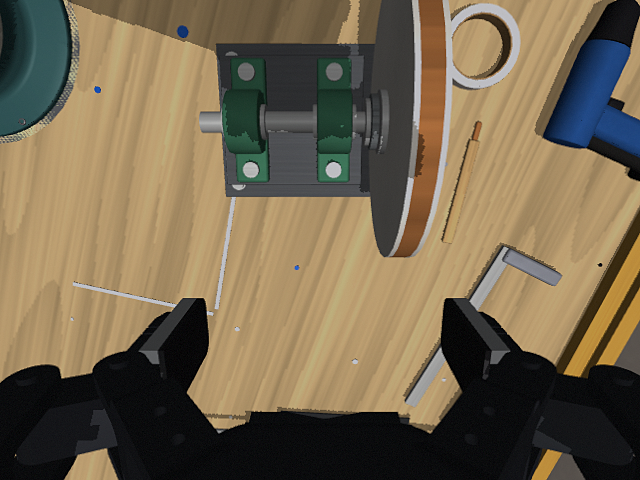

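The wrist view confirms the disc, with its rim from (410,0) to (410,255), within about 1 mm of my fit. I'll move over it, go down and grip.

apply_moves:
  motion:
    - [25,23,0,0,0,0,1]
    - [50,46,0,0,0,0,1]
    - [74,68,0,0,0,0,1]
    - [74,68,0,0,0,0,1]
    - [74,68,40,0,0,0,1]
    - [74,68,80,0,0,0,1]
    - [74,68,120,0,0,0,0.3]
    - [74,68,150,0,0,0,0.0]
    - [74,68,150,0,0,0,-0.2]
    - [74,68,150,0,0,0,-0.2]
  squeeze: 25

```text
t: 3.15
ee_pos: [0.5461, 0.0636, 0.2724]
tool_rot: [1.822, 2.558, 0.001]
ft_force: [-0.9, -0.7, 1.0]
grip_width: 0.0343
finger_force: 0.0
```

```bash
cat >> h.py <<'E'
C=np.array([.5455,.0632,.170]);N=np.array([.945,.327,0]);M=np.array([-.327,.945,0])
def rd():
    s=arm.state();T=R.from_rotvec(s['tool_rot']).as_matrix();p=s['ee_pos']-C
    f=s['ft_force'];m=s['wrist_torque']
    z=-T[:,2];ang=np.degrees(np.arctan2(-z@M,z[2]))   # disc turn of tool from top
    print(f"t {s['t']:.2f} ang {ang:.1f} L {np.hypot(p@M,p[2])*1e3:.0f} ax {p@N*1e3:.1f} pang {np.degrees(np.arctan2(-p@M,p[2])):.1f} F(n,tan,rad)",np.round([f@N,f@(T[:,0]),f@z],2),'taxM',np.round([m@N,m@T[:,0],m@z],3),'w',round(s['grip_width'],4),'ff',s['finger_force'],'q',np.round(s['qpos'],2))
E
python3 -c "
from h import *
rd()"
```

```text
t 3.15 ang -0.0 L 102 ax 0.7 pang -0.1 F(n,tan,rad) [-1.06 -0.39  1.02] taxM [-0.005 -0.006 -0.005] w 0.0343 ff 0.0 q [ 0.35  0.3  -0.64  1.74  0.19  1.16 -0.01]
```

apply_moves:
  motion:
    - [0,0,0,0,0,0,-1]
    - [0,0,0,0,0,0,-1]
    - [0,0,0,0,0,0,-1]
    - [-7.1,0,0.2,0,0.07,0,-1]
    - [-14.1,0,1,0,0.14,0,-1]
    - [-21.1,0,2.2,0,0.21,0,-1]
    - [-27.9,0,3.9,0,0.28,0,-1]
    - [-34.6,0,6.1,0,0.35,0,-1]
    - [-41.2,0,8.7,0,0.42,0,-1]
    - [-47.5,0,11.8,0,0.49,0,-1]
  squeeze: 25

```text
t: 4.4
ee_pos: [0.562, 0.0188, 0.2613]
tool_rot: [-1.574, -2.212, -0.397]
ft_force: [-4.0, -1.1, 11.3]
grip_width: 0.0233
finger_force: 27.0
```

```bash
python3 -c "
from h import *
rd()
for i in range(4): arm.camera('top');rd()"
```

```text
t 4.40 ang 28.2 L 103 ax 1.1 pang 27.4 F(n,tan,rad) [-4.16  5.61  9.78] taxM [ 0.86   0.847 -0.086] w 0.0233 ff 26.963306665420532 q [ 0.64  0.5  -0.68  1.61 -0.17  1.3   0.39]
t 4.45 ang 28.4 L 103 ax 1.0 pang 28.8 F(n,tan,rad) [ 1.27  0.16 12.27] taxM [ 0.547 -0.287  0.026] w 0.0239 ff 27.53698468208313 q [ 0.64  0.5  -0.68  1.61 -0.17  1.3   0.39]
t 4.50 ang 28.2 L 103 ax 1.1 pang 28.7 F(n,tan,rad) [-1.03  2.49 15.8 ] taxM [0.193 0.677 0.017] w 0.0237 ff 27.98201233148575 q [ 0.64  0.5  -0.68  1.61 -0.17  1.29  0.39]
t 4.55 ang 28.1 L 103 ax 1.1 pang 28.3 F(n,tan,rad) [-2.88  1.05 13.43] taxM [-0.55   0.683 -0.049] w 0.0237 ff 27.76433229446411 q [ 0.64  0.5  -0.68  1.61 -0.16  1.29  0.39]
t 4.60 ang 28.0 L 103 ax 1.1 pang 28.1 F(n,tan,rad) [-1.8  -0.92 12.86] taxM [-0.925  0.55  -0.069] w 0.0238 ff 27.581602334976196 q [ 0.64  0.5  -0.68  1.61 -0.16  1.29  0.39]
```

apply_moves:
  motion:
    - [-7.1,0,0.2,0,0.07,0,-1]
    - [-14.2,0,1,0,0.14,0,-1]
    - [-21.3,0,2.2,0,0.21,0,-1]
    - [-28.2,0,4,0,0.28,0,-1]
    - [-35,0,6.2,0,0.35,0,-1]
    - [-41.6,0,8.8,0,0.42,0,-1]
    - [-48,0,12,0,0.49,0,-1]
    - [-54.2,0,15.5,0,0.56,0,-1]
    - [-60.1,0,19.6,0,0.63,0,-1]
    - [-65.7,0,24,0,0.7,0,-1]

```text
t: 5.85
ee_pos: [0.5775, -0.0264, 0.2085]
tool_rot: [-1.184, -1.663, -0.805]
ft_force: [1.6, -6.5, 10.3]
grip_width: 0.0235
finger_force: 27.9
```

```bash
python3 -c "
from h import *
rd()
for i in range(4): arm.camera('top');rd()"
```

```text
t 5.85 ang 68.2 L 103 ax 1.0 pang 68.0 F(n,tan,rad) [-0.64  7.11  9.97] taxM [ 0.582  0.217 -0.081] w 0.0235 ff 27.93547958135605 q [ 0.81  0.96 -0.72  1.41 -0.42  1.59  0.61]
t 5.90 ang 68.5 L 103 ax 1.0 pang 69.3 F(n,tan,rad) [ 6.23  2.37 15.81] taxM [ 0.24  -1.061  0.075] w 0.0232 ff 29.247164726257324 q [ 0.81  0.97 -0.72  1.41 -0.42  1.59  0.61]
t 5.95 ang 68.3 L 103 ax 1.0 pang 69.1 F(n,tan,rad) [ 1.99  2.8  12.8 ] taxM [-0.259 -0.135  0.009] w 0.0233 ff 28.965199291706085 q [ 0.81  0.97 -0.72  1.41 -0.42  1.59  0.61]
t 6.00 ang 68.2 L 103 ax 1.0 pang 68.7 F(n,tan,rad) [-0.08  0.89 12.02] taxM [-0.775  0.107 -0.047] w 0.0241 ff 28.875077962875366 q [ 0.81  0.96 -0.72  1.41 -0.42  1.59  0.61]
t 6.05 ang 68.1 L 103 ax 1.0 pang 68.5 F(n,tan,rad) [ 0.77 -0.56 11.35] taxM [-1.161e+00  1.000e-03 -8.900e-02] w 0.0236 ff 28.764004111289978 q [ 0.81  0.96 -0.72  1.41 -0.42  1.59  0.61]
```

apply_moves:
  motion:
    - [-7.1,0,0.2,0,0.07,0,-1]
    - [-14.2,0,1,0,0.14,0,-1]
    - [-21.3,0,2.2,0,0.21,0,-1]
    - [-28.2,0,4,0,0.28,0,-1]
    - [-35,0,6.2,0,0.35,0,-1]
    - [-35,0,6.2,0,0.35,0,-1]
    - [-35,0,6.2,0,0.35,0,0.6]
    - [-35,0,6.2,0,0.35,0,0.6]
    - [-35,0,-25,0,0.35,0,0.6]
    - [-35,0,-70,0,0.35,0,0.6]

```text
t: 7.3
ee_pos: [0.6019, -0.0987, 0.2014]
tool_rot: [-0.976, -1.375, -0.947]
ft_force: [0.5, 0.9, 0.6]
grip_width: 0.0684
finger_force: 0.0
```

```bash
cat >> h.py <<'E'
def face(f,S=400):
    z=np.load('pics/'+f+'.npz'); g=np.linspace(-.14,.14,S); yy,zz=np.meshgrid(-g,-g)  # seen from far side? image left=+y
    P=C+.0125*N+yy.ravel()[:,None]*M+zz.ravel()[:,None]*np.array([0,0,1.])
    uv=cv2.projectPoints(P,z['rvec'],z['tvec'],z['mtx'],np.array([float(z['k1']),0,0,0]))[0].reshape(S,S,2).astype(np.float32)
    return cv2.remap(z['im'][:,:,::-1].copy(),uv[...,0],uv[...,1],cv2.INTER_LINEAR,borderValue=(255,0,255))
E
python3 -c "
from h import *
rd();s=arm.state();T=R.from_rotvec(s['tool_rot']).as_matrix();print(s['ee_pos'],T)
# desired view pose: camera at C+.25N+.22z, looking at C
i=arm.camera_info('wrist');print(i['mtx'])
Rc=cv2.Rodrigues(np.array(i['rvec']))[0].T; Rct=T.T@Rc; pct=T.T@(-Rc@np.ravel(i['tvec'])-s['ee_pos'])
for up,out in ((.25,.25),(.3,.2),(.35,.2)):
  print(up,out)
  cam=C+out*N+np.array([0,0,up]); zc=C-np.array([0,0,.0])-cam; zc/=np.linalg.norm(zc)
  for sgn in (1,-1):
    # image x axis along stand +-M ; tool x relates to -cam y
    for yx in (M*sgn,):
        xc=yx; yc=np.cross(zc,xc); W=np.c_[xc,yc,zc]; Tt=W@Rct.T; p=cam-Tt@pct
        print('M',sgn,'tcp',p,'rv',R.from_matrix(Tt).as_rotvec(),'rel shift',1e3*T.T@(p-s['ee_pos']),'rel rot',R.from_matrix(T.T@Tt).as_rotvec())
  xc=N-zc*(zc@N); xc/=np.linalg.norm(xc)
  yc=np.cross(zc,xc);W=np.c_[xc,yc,zc]; Tt=W@Rct.T; p=cam-Tt@pct
  print('N tcp',p,'rel shift',1e3*T.T@(p-s['ee_pos']),'rel rot',R.from_matrix(T.T@Tt).as_rotvec())
"
```

```text
t 7.30 ang 88.3 L 174 ax 0.4 pang 79.6 F(n,tan,rad) [ 0.76  0.59 -0.71] taxM [-1.02e+00 -2.00e-03 -1.00e-03] w 0.0684 ff 0.0 q [ 0.84  1.22 -0.73  1.16 -0.53  1.88  0.57]
[ 0.60194017 -0.0986949   0.2013552 ] [[-9.76722577e-03  9.44115580e-01 -3.29469837e-01]
 [ 2.87313618e-02  3.29614488e-01  9.43678334e-01]
 [ 9.99539449e-01 -2.48997745e-04 -3.03451454e-02]]
[[392.80988528   0.         324.23552878]
 [  0.         392.80988528 236.63994848]
 [  0.           0.           1.        ]]
0.25 0.25
M 1 tcp [0.69687266 0.11579438 0.29015447] rv [ 0.34842232 -2.06168399  0.20345964] rel shift [ 93.99370804 160.30390036 168.43686773] rel rot [ 1.52409554 -0.37929619 -0.42534497]
M -1 tcp [0.65911143 0.10229853 0.33025197] rv [ 2.92004097  0.49160861 -0.76737414] rel shift [134.05381481 120.19452301 166.92555343] rel rot [-0.89281968 -1.55252841  1.58623298]
N tcp [0.68739962 0.08229802 0.3100598 ] rel shift [113.01999858 140.31441786 139.34413617] rel rot [ 0.51628969 -1.19754845  0.66133829]
0.3 0.2
M 1 tcp [0.6753343  0.10834142 0.32507558] rv [ 0.38106396 -2.25610225  0.17514154] rel shi
[... 219 characters left out ...]
77274] rel rot [-1.01683295 -1.41389976  1.45061835]
N tcp [0.66253745 0.07369492 0.34069054] rel shift [143.6322913  113.9983204  138.48741773] rel rot [ 0.38687392 -1.22864983  0.49626956]
0.35 0.2
M 1 tcp [0.68489716 0.11165047 0.37111633] rv [ 0.39243461 -2.32385079  0.16440679] rel shift [174.91618995 147.61159461 166.01512266] rel rot [ 1.47072511 -0.58699521 -0.63059875]
M -1 tcp [0.63850089 0.09516663 0.39925044] rv [ 3.03631791  0.51150308 -0.37799667] rel shift [203.01689892  98.36783981 164.8921157 ] rel rot [-1.05684201 -1.36468141  1.40235122]
N tcp [0.67113749 0.07667081 0.38508275] rel shift [188.00555898 123.087596   137.11515583] rel rot [ 0.34161685 -1.23738615  0.43853999]
```

apply_moves:
  motion:
    - [0,50,0,0,0,0,0.6]
    - [10,100,0,0.04,-0.12,0.05,0.6]
    - [30,130,10,0.09,-0.29,0.12,0.6]
    - [50,130,30,0.14,-0.46,0.18,0.6]
    - [70,130,50,0.19,-0.61,0.25,0.6]
    - [90,130,75,0.24,-0.77,0.31,0.6]
    - [110,130,100,0.29,-0.92,0.37,0.6]
    - [130,130,120,0.34,-1.08,0.43,0.6]
    - [144,130,138,0.387,-1.229,0.496,0.6]
    - [144,130,138,0.387,-1.229,0.496,0.6]

```text
t: 8.55
ee_pos: [0.6759, 0.0659, 0.3629]
tool_rot: [-1.637, -2.047, 0.183]
ft_force: [1.5, 0.4, -1.6]
grip_width: 0.0685
finger_force: 0.0
```

```bash
python3 -c "
from h import *
rd();snap('wrist','v1')
for i in range(8): arm.camera('top')
snap('wrist','v1b');rd()
cv2.imwrite('pics/v1f.png',np.hstack([face('v1'),face('v1b')]))
"
```

```text
t 8.55 ang 21.8 L 197 ax 124.1 pang 11.7 F(n,tan,rad) [ 1.59 -0.33 -0.76] taxM [-0.404 -0.532  0.033] w 0.0685 ff 0.0 q [-0.07  0.77  0.06  0.85 -0.28  2.    0.15]
t 9.05 ang 22.1 L 195 ax 124.0 pang 12.3 F(n,tan,rad) [-0.66 -0.41 -0.52] taxM [-0.391 -0.424 -0.021] w 0.0685 ff 0.0 q [-0.06  0.77  0.05  0.85 -0.28  2.    0.15]
```

View pics/v1f.png

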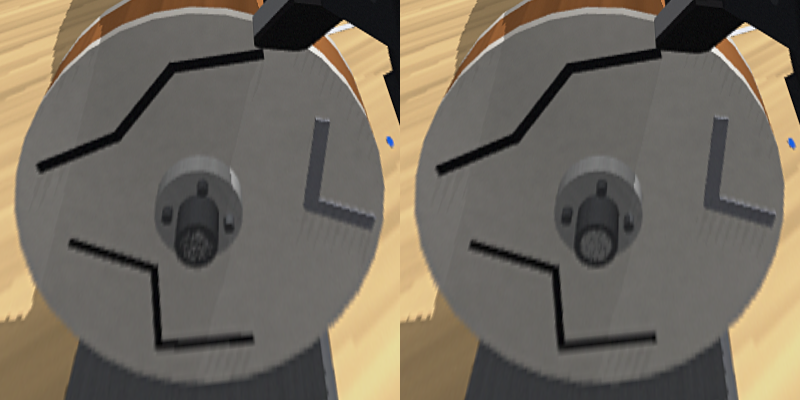

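```bash
cat >> h.py <<'E'
def pol(f):
    g=cv2.cvtColor(face(f),cv2.COLOR_BGR2GRAY).astype(np.float32)
    g=g-cv2.GaussianBlur(g,(0,0),20)
    p=cv2.warpPolar(g,(180,1440),(199.5,199.5),180,cv2.WARP_POLAR_LINEAR)[:,75:165]
    return np.minimum(p,0)
def rot(a,b):  # disc turn from a to b, deg (positive = stand +)
    A=np.fft.fft(pol(a),axis=0);B=np.fft.fft(pol(b),axis=0)
    c=np.fft.ifft((A.conj()*B).sum(1)).real; k=c.argmax(); return ((k/4+180)%360)-180, c.max()/np.sqrt((abs(A)**2).sum()*(abs(B)**2).sum())*1440
E
python3 -c "
from h import *
print(rot('v1','v1b'))
for i in range(9): arm.camera('top')
snap('wrist','v1c');print(rot('v1','v1c'));rd()
"
```

```text
(np.float64(-1.0), np.float32(0.98545325))
(np.float64(-1.0), np.float32(0.9840594))
t 9.55 ang 22.0 L 196 ax 124.2 pang 12.1 F(n,tan,rad) [0.03 0.04 0.85] taxM [-0.367 -0.432 -0.06 ] w 0.0684 ff 0.0 q [-0.06  0.77  0.05  0.85 -0.28  2.    0.15]
```

```bash
cat >> h.py <<'E'
def goto(wps):
    """wps: (ang deg, L m, n m[,frac]) -> rows rel to current tool"""
    s=arm.state();T=R.from_rotvec(s['tool_rot']).as_matrix()
    for a,L,n in wps:
        a=np.radians(a);z=np.array([0,0,1.]);o=np.cos(a)*z-np.sin(a)*M
        D=np.c_[np.cross(N,-o),N,-o]; p=C+L*o+n*N
        print([round(float(v),r) for v,r in zip([*(1e3*T.T@(p-s['ee_pos'])),*R.from_matrix(T.T@D).as_rotvec()],[0]*3+[3]*3)])
E
python3 -c "
from h import *
goto([(25,.2,.12),(35,.2,.12),(45,.2,.1),(55,.19,.06),(60,.185,.01),(60,.18,0),(60,.13,0),(60,.102,0)])"
```

```text
[-44.0, 2.0, -4.0, -0.376, 0.088, -0.195]
[-78.0, 10.0, 0.0, -0.358, 0.26, -0.228]
[-113.0, 2.0, 18.0, -0.339, 0.432, -0.259]
[-143.0, -21.0, 55.0, -0.317, 0.604, -0.29]
[-161.0, -59.0, 87.0, -0.306, 0.69, -0.305]
[-160.0, -68.0, 94.0, -0.306, 0.69, -0.305]
[-127.0, -59.0, 131.0, -0.306, 0.69, -0.305]
[-108.0, -54.0, 151.0, -0.306, 0.69, -0.305]
```

apply_moves:
  motion:
    - [-20,1,-3,-0.15,0.05,-0.08,0.6]
    - [-44,3,-4,-0.29,0.12,-0.16,0.6]
    - [-78,10,0,-0.358,0.26,-0.228,0.6]
    - [-113,2,18,-0.339,0.432,-0.259,0.6]
    - [-143,-16,50,-0.317,0.604,-0.29,0.6]
    - [-161,-50,82,-0.306,0.69,-0.305,0.6]
    - [-160,-68,94,-0.306,0.69,-0.305,0.6]
    - [-160,-68,94,-0.306,0.69,-0.305,0.6]
    - [-127,-59,131,-0.306,0.69,-0.305,0.5]
    - [-108,-54,151,-0.306,0.69,-0.305,0.2]

```text
t: 10.8
ee_pos: [0.5742, -0.0178, 0.2207]
tool_rot: [-1.264, -1.779, -0.731]
ft_force: [0.2, 0.4, 0.1]
grip_width: 0.0513
finger_force: 0.0
```

```bash
python3 -c "
from h import *
rd();goto([(60,.102,0)])"
```

```text
t 10.80 ang 60.0 L 100 ax 0.7 pang 59.5 F(n,tan,rad) [ 0.34  0.26 -0.21] taxM [-0.926 -0.002 -0.038] w 0.0513 ff 0.0 q [ 0.43  0.75 -0.13  1.47 -0.69  1.67  0.85]
[-1.0, -1.0, -2.0, -0.001, -0.001, 0.001]
```

apply_moves:
  motion:
    - [0,0,0,0,0,0,-1]
    - [0,0,0,0,0,0,-1]
    - [0,0,0,0,0,0,-1]
    - [0,0,0,0,0,0,-1]
    - [9.1,0,0.4,0,-0.09,0,-1]
    - [18.1,0,1.6,0,-0.18,0,-1]
    - [26.9,0,3.7,0,-0.27,0,-1]
    - [35.6,0,6.5,0,-0.36,0,-1]
    - [43.9,0,10.1,0,-0.45,0,-1]
    - [51.9,0,14.4,0,-0.54,0,-1]

```text
t: 12.05
ee_pos: [0.5626, 0.0166, 0.259]
tool_rot: [-1.568, -2.201, -0.406]
ft_force: [5.0, 12.5, -23.8]
grip_width: 0.0236
finger_force: 27.1
```

apply_moves:
  motion:
    - [9.1,0,0.4,0,-0.09,0,-1]
    - [18.1,0,1.6,0,-0.18,0,-1]
    - [26.9,0,3.7,0,-0.27,0,-1]
    - [35.6,0,6.5,0,-0.36,0,-1]
    - [43.9,0,10.1,0,-0.45,0,-1]
    - [51.9,0,14.4,0,-0.54,0,-1]
    - [59.5,0,19.4,0,-0.63,0,-1]
    - [66.6,0,25.1,0,-0.72,0,-1]
    - [73.1,0,31.3,0,-0.81,0,-1]
    - [79.1,0,38.2,0,-0.9,0,-1]

```text
t: 13.3
ee_pos: [0.5343, 0.0987, 0.2643]
tool_rot: [1.627, 2.279, -0.323]
ft_force: [8.6, -6.1, -19.8]
grip_width: 0.0235
finger_force: 27.4
```

```bash
python3 -c "
from h import *
rd()"
```

```text
t 13.30 ang -22.7 L 101 ax 1.0 pang -21.5 F(n,tan,rad) [  6.1   -0.3  -21.55] taxM [ 0.356 -0.895  0.034] w 0.0235 ff 27.390145361423492 q [-0.42  0.25 -0.05  1.82  0.44  1.16 -0.33]
```

apply_moves:
  motion:
    - [9.1,0,0.4,0,-0.09,0,-1]
    - [18.1,0,1.6,0,-0.18,0,-1]
    - [26.9,0,3.7,0,-0.27,0,-1]
    - [35.6,0,6.5,0,-0.36,0,-1]
    - [35.6,0,6.5,0,-0.36,0,-1]
    - [35.6,0,6.5,0,-0.36,0,0.6]
    - [35.6,0,6.5,0,-0.36,0,0.6]
    - [35.6,0,-20,0,-0.36,0,0.6]
    - [35.6,0,-60,0,-0.36,0,0.6]
    - [35.6,50,-70,0,-0.36,0,0.6]

```text
t: 14.55
ee_pos: [0.5607, 0.1733, 0.3185]
tool_rot: [1.433, 2.012, -0.559]
ft_force: [0.3, 0.3, -0.2]
grip_width: 0.0683
finger_force: 0.0
```

```bash
cat >> h.py <<'E'
VP=np.array([.6757,.0659,.3629]);VR=R.from_rotvec([-1.637,-2.047,.183]).as_matrix()
def view():
    s=arm.state();T=R.from_rotvec(s['tool_rot']).as_matrix()
    print('view',np.round(1e3*T.T@(VP-s['ee_pos'])),np.round(R.from_matrix(T.T@VR).as_rotvec(),3))
E
python3 -c "
from h import *
rd();goto([(-40,.2,.12),(-20,.2,.12),(0,.2,.12)]);view()"
```

```text
t 14.55 ang -43.0 L 179 ax 50.4 pang -33.7 F(n,tan,rad) [ 0.44  0.32 -0.02] taxM [ 0.744 -0.041 -0.066] w 0.0683 ff 0.0 q [-0.65  0.4  -0.06  1.63  0.72  1.47 -0.59]
[19.0, 70.0, -23.0, 0.004, 0.052, -0.002]
[-49.0, 70.0, -8.0, 0.005, 0.401, -0.001]
[-107.0, 70.0, 30.0, 0.005, 0.75, -0.0]
view [-132.   74.   63.] [ 0.445  1.078 -0.051]
```

apply_moves:
  motion:
    - [10,50,-15,0,0.1,0,0.6]
    - [-20,72,-15,0.06,0.27,0,0.6]
    - [-49,74,-8,0.12,0.43,0,0.6]
    - [-80,74,10,0.19,0.6,-0.02,0.6]
    - [-107,74,30,0.27,0.77,-0.03,0.6]
    - [-125,74,50,0.34,0.92,-0.04,0.6]
    - [-132,74,63,0.42,1.078,-0.05,0.6]
    - [-132,74,63,0.42,1.078,-0.05,0.6]

```text
t: 15.55
ee_pos: [0.6773, 0.0593, 0.356]
tool_rot: [-1.645, -2.053, 0.168]
ft_force: [0.2, 0.9, -0.3]
grip_width: 0.0684
finger_force: 0.0
```

```bash
python3 -c "
from h import *
rd();snap('wrist','v2')
for i in range(6): arm.camera('top')
snap('wrist','v2b')
for i in range(6): arm.camera('top')
snap('wrist','v2c')
for a,b in (('v1c','v2'),('v2','v2b'),('v2b','v2c'),('v1c','v2c')): print(rot(a,b))
rd()
"
```

```text
t 15.55 ang 21.7 L 192 ax 123.3 pang 14.1 F(n,tan,rad) [ 0.48  0.72 -0.4 ] taxM [-0.344 -0.4    0.042] w 0.0684 ff 0.0 q [ 0.03  0.77 -0.13  0.86 -0.17  1.97  0.1 ]
(np.float64(-69.25), np.float32(0.93877834))
(np.float64(0.0), np.float32(0.98921335))
(np.float64(0.0), np.float32(0.9934451))
(np.float64(-69.25), np.float32(0.93543005))
t 16.30 ang 21.4 L 194 ax 124.0 pang 12.5 F(n,tan,rad) [ 0.43  0.09 -0.03] taxM [-0.328 -0.461  0.003] w 0.0683 ff 0.0 q [ 0.02  0.76 -0.13  0.87 -0.17  1.97  0.1 ]
```

The disc now rests 69° from the first rest, so the two stick points are ±34.6° and heavy side down is +34.6° from here. Next I'll grip at +25° and turn it to about +60°.

```bash
python3 -c "
from h import *
goto([(25,.2,.12),(25,.195,.07),(25,.185,.0),(25,.13,0),(25,.102,0)])"
```

```text
[-43.0, 1.0, -6.0, -0.358, 0.094, -0.184]
[-51.0, -43.0, 16.0, -0.358, 0.094, -0.184]
[-61.0, -104.0, 51.0, -0.358, 0.094, -0.184]
[-54.0, -86.0, 102.0, -0.358, 0.094, -0.184]
[-51.0, -76.0, 128.0, -0.358, 0.094, -0.184]
```

apply_moves:
  motion:
    - [-15,1,-3,-0.14,0.04,-0.07,0.6]
    - [-30,1,-5,-0.28,0.07,-0.14,0.6]
    - [-43,1,-6,-0.358,0.094,-0.184,0.6]
    - [-51,-43,16,-0.358,0.094,-0.184,0.6]
    - [-61,-104,51,-0.358,0.094,-0.184,0.6]
    - [-61,-104,51,-0.358,0.094,-0.184,0.6]
    - [-61,-104,51,-0.358,0.094,-0.184,0.6]
    - [-57,-95,76,-0.358,0.094,-0.184,0.6]
    - [-54,-86,102,-0.358,0.094,-0.184,0.4]
    - [-51,-76,128,-0.358,0.094,-0.184,0]

```text
t: 17.55
ee_pos: [0.5611, 0.0232, 0.2614]
tool_rot: [-1.603, -2.253, -0.357]
ft_force: [0.3, 1.2, 0.4]
grip_width: 0.0436
finger_force: 0.0
```

```bash
python3 -c "
from h import *
rd();goto([(25,.102,0),(59.6,.102,0)])"
```

```text
t 17.55 ang 25.0 L 101 ax 1.7 pang 25.1 F(n,tan,rad) [ 0.65  1.14 -0.06] taxM [-0.493 -0.04   0.01 ] w 0.0436 ff 0.0 q [ 0.29  0.4  -0.22  1.64 -0.32  1.3   0.52]
[0.0, -2.0, -1.0, 0.001, 0.0, 0.001]
[-58.0, -2.0, 17.0, 0.001, 0.604, 0.001]
```

apply_moves:
  motion:
    - [0,-1.5,0,0,0,0,-1]
    - [0,-1.5,0,0,0,0,-1]
    - [0,-1.5,0,0,0,0,-1]
    - [-10.1,-1.5,0.5,0,0.1,0,-1]
    - [-20.1,-1.5,2,0,0.2,0,-1]
    - [-29.8,-1.5,4.5,0,0.3,0,-1]
    - [-39.3,-1.5,8,0,0.4,0,-1]
    - [-48.4,-1.5,12.4,0,0.5,0,-1]
    - [-57.4,-1.5,17.9,0,0.604,0,-1]
    - [-57.4,-1.5,17.9,0,0.604,0,-1]
  squeeze: 40

```text
t: 18.8
ee_pos: [0.5751, -0.0196, 0.2208]
tool_rot: [-1.269, -1.78, -0.733]
ft_force: [8.4, 17.4, -8.1]
grip_width: 0.0229
finger_force: 49.9
```

```bash
python3 -c "
from h import *
rd()"
```

```text
t 18.80 ang 59.9 L 102 ax 0.9 pang 60.0 F(n,tan,rad) [ 13.64  -0.12 -15.93] taxM [-0.719 -2.702 -0.028] w 0.0229 ff 49.90402579307556 q [ 0.53  0.76 -0.28  1.47 -0.62  1.62  0.79]
```

apply_moves:
  motion:
    - [0,0,0,0,0,0,-1]
    - [0,0,0,0,0,0,0.6]
    - [0,0,0,0,0,0,0.6]
    - [0,0,-30,0,0,0,0.6]
    - [0,0,-75,0,0,0,0.6]
    - [0,40,-80,0,0,0,0.6]
    - [0,90,-85,0,0,0,0.6]
    - [0,125,-85,0,0,0,0.6]

```text
t: 19.8
ee_pos: [0.7167, -0.0488, 0.2652]
tool_rot: [-1.271, -1.785, -0.729]
ft_force: [0.1, -0.1, 0.8]
grip_width: 0.0685
finger_force: 0.0
```

```bash
python3 -c "
from h import *
rd();view()"
```

```text
t 19.80 ang 59.6 L 188 ax 125.2 pang 59.5 F(n,tan,rad) [0.06 0.64 0.5 ] taxM [-0.895 -0.006 -0.014] w 0.0685 ff 0.0 q [ 0.44  0.98 -0.26  0.93 -0.64  1.84  0.57]
view [146.  -1.  56.] [ 0.307 -0.684  0.303]
```

apply_moves:
  motion:
    - [25,0,0,0.06,-0.13,0.06,0.6]
    - [60,0,8,0.12,-0.27,0.12,0.6]
    - [95,0,25,0.18,-0.42,0.18,0.6]
    - [125,0,42,0.24,-0.56,0.24,0.6]
    - [146,0,56,0.28,-0.68,0.29,0.6]
    - [146,0,56,0.28,-0.68,0.29,0.6]

```text
t: 20.55
ee_pos: [0.675, 0.0711, 0.3647]
tool_rot: [-1.643, -2.063, 0.147]
ft_force: [-0.2, -0.5, 0.4]
grip_width: 0.0684
finger_force: 0.0
```

```bash
python3 -c "
from h import *
rd();snap('wrist','v3')
for i in range(4): arm.camera('top')
snap('wrist','v3b')
print(rot('v3','v3b'),rot('v2c','v3b'),rot('v1c','v3b'))
goto([(25,.2,.12),(35,.2,.12),(45,.2,.1),(55,.19,.06),(60,.185,.01),(60,.18,0),(60,.13,0),(60,.102,0)])"
```

```text
t 20.55 ang 21.8 L 198 ax 124.9 pang 10.2 F(n,tan,rad) [-0.34 -0.38  0.35] taxM [-0.404 -0.425 -0.027] w 0.0684 ff 0.0 q [-0.01  0.75 -0.09  0.87 -0.21  1.96  0.11]
(np.float64(0.0), np.float32(0.9879217)) (np.float64(34.75), np.float32(0.9545209)) (np.float64(-34.5), np.float32(0.95989364))
[-45.0, 3.0, -5.0, -0.346, 0.083, -0.193]
[-78.0, 11.0, -1.0, -0.329, 0.256, -0.223]
[-114.0, 2.0, 16.0, -0.31, 0.428, -0.252]
[-144.0, -22.0, 53.0, -0.289, 0.6, -0.28]
[-162.0, -61.0, 83.0, -0.278, 0.686, -0.294]
[-161.0, -70.0, 90.0, -0.278, 0.686, -0.294]
[-128.0, -62.0, 127.0, -0.278, 0.686, -0.294]
[-110.0, -58.0, 148.0, -0.278, 0.686, -0.294]
```

apply_moves:
  motion:
    - [-20,1,-3,-0.15,0.05,-0.08,0.6]
    - [-44,3,-4,-0.28,0.12,-0.16,0.6]
    - [-78,11,-1,-0.329,0.256,-0.223,0.6]
    - [-114,2,16,-0.31,0.428,-0.252,0.6]
    - [-144,-18,50,-0.289,0.6,-0.28,0.6]
    - [-162,-52,80,-0.278,0.686,-0.294,0.6]
    - [-161,-70,90,-0.278,0.686,-0.294,0.6]
    - [-161,-70,90,-0.278,0.686,-0.294,0.6]
    - [-128,-62,127,-0.278,0.686,-0.294,0.5]
    - [-110,-59,148,-0.278,0.686,-0.294,0]

```text
t: 22.1
ee_pos: [0.5735, -0.018, 0.2215]
tool_rot: [-1.263, -1.781, -0.731]
ft_force: [0.1, -0.6, -0.1]
grip_width: 0.0472
finger_force: 0.0
```

apply_moves:
  motion:
    - [0,0,0,0,0,0,-1]
    - [0,0,0,0,0,0,-1]
    - [0,0,0,0,0,0,-1]
    - [0,0,0,0,0,0,-1]
    - [0,0,0,0,0,0,-1]
    - [0,0,0,0,0,0,-1]
    - [0,0,0,0,0,0,-1]
    - [0,0,0,0,0,0,-1]
  squeeze: 30

```text
t: 23.1
ee_pos: [0.5747, -0.0187, 0.2223]
tool_rot: [-1.262, -1.781, -0.733]
ft_force: [4.4, 16.7, -7.2]
grip_width: 0.0234
finger_force: 38.7
```

```bash
python3 -c "
from h import *
rd()"
```

```text
t 23.10 ang 60.0 L 101 ax 0.8 pang 59.0 F(n,tan,rad) [  9.66   0.91 -16.03] taxM [-0.787 -1.807 -0.158] w 0.0234 ff 38.657546639442444 q [ 0.52  0.76 -0.26  1.47 -0.63  1.63  0.79]
```

Gripped firmly: the pads close to 23.4 mm, and the grasp point sits about 0.12 m from the disc's centre and on its plane. The tool angle hasn't shifted, so I'm handing in.

```bash
python3 -c "
from h import *
print(arm.sign_off())"
```

```text
the job is handed in; nothing more can be done
None
```

The job is handed in: the disc came to rest 69° apart when turned each way, so I set it midway with the heavy side down, saw it stay there when let go, then gripped the rim again about 60° from the top and held it; the verdict was not shown.

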